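Set the purge valve over a sample carrier

ROBOT

A 7-joint arm with a two-finger parallel gripper is mounted at the origin on a cart in front of the work surface, level with it; the furniture and walls round the work are solid. World frame = base frame: x ahead of the robot, y to its left, z up, the work surface at z = 0. Lengths are in mm, angles in rad, forces in N, time in s.
With the tool pointing down it reaches from about 400 to 900 mm from the base axis. Payload 5.5 kg.
Tool frame: the origin (TCP) lies midway between the tips of the shut fingers; the grasp point (between the pads) lies ctrl.grip_point_offset behind it (ctrl.grip_point_offset is the distance from the TCP to the grasp point, in mm); z points along the fingers, y is the line along which they close (so a half turn about z gives the same grasp; the last joint's range is limited). The gripper opens to 85 mm and grips with 20 to 120 N. Pads are 22 mm wide; open, the fingers measure 114 mm over their backs; the gripper's body (76 mm by 85 mm) begins 54 mm behind the grasp point. The pads swing forward as they close: fully open they stand 13 mm farther back than shut.
Start: joints at [-0.865, 0.501, -0.427, 1.55, 0.221, 1.138, -0.21], TCP at [278.47, 587.328, 231.31] pointing down, gripper open.
Joint ranges: [-2.88, 2.88], [-0.31, 2.03], [-1.54, 1.56], [0.2, 2.42], [-1.41, 4.55], [0.19, 2.02], [-2.57, 2.57]. Speed limits (rad/s): [2.57, 2.57, 3.14, 3.14, 3.14, 3.14, 3.14].

INTERFACE

Orientations are given as a rotation vector (axis times angle).
In Python, from cell import ctrl gives the robot as it stands. Calls block until the motion is done:
- ctrl.move_to(position, orientation): joint-space move of the TCP to a pose.
- ctrl.servo_line(position, rotation=None, rate=150): straight line of the TCP; rotation=None keeps the orientation; rate is the mean speed in mm/s.
- ctrl.set_joints(angles): joint-space move.
- ctrl.grip(opening, grip_force=None): opening from 0.0 (shut) to 1.0 (fully open); grip_force is the grip in N (None keeps the last); returns when the fingers have stopped.
- ctrl.sleep(seconds).
- ctrl.solve_ik(position, orientation): joint angles nearest the present ones, or None.
- ctrl.get_obs(): the state.
- ctrl.snapshot(name): name is "scene" or "top"; returns a dict with "pixels" (420x560x3 uint8, red, green, blue), "fov_y" (degrees; the focal length in pixels is half the picture's height over the tangent of half this angle, whatever the lens; pixels are square), "cx", "cy" (the principal point, pixels), "k1" (the pictures are not rectified: a ray, as slopes to the right and down, at radius r is drawn at 1 + k1 r^2 times it, then the intrinsics apply), "extrinsics" (4x4, takes a point from camera to world coordinates). Camera axes: x right, y up, looking along -z (the intrinsics and any distortion apply to the point x, -y, -z); pixel columns grow to the right and rows downward; lengths in mm; the calibration is good to about 2 mm. A picture is of the moment at which its call begins. There is no depth.
A pose or a line that the arm cannot do raises ctrl.MotionError and nothing moves.
- ctrl.job_done(): hands the job in; it is judged then, once.
The state is a dict: "time_s": time; "joint_pos": joint angles; "joint_vel": joint speeds; "joint_torque": joint torques, N m; "eef_pos": TCP position; "tool_rot": TCP orientation; "wrist_force": force on the tool from outside, world axes, zero at the start; "torque": the same for the moment, N m; "opening": opening from 0.0 (shut) to 1.0 (fully open); "grasp_force": force on a finger pad.
Only numpy, scipy, OpenCV 4.12 (cv2) and the standard library are available. Lean on these libraries where they do the work, as an engineer would, in place of code of your own. Each camera call takes 0.05 s, during which the arm holds its last target. There are 200 camera calls.

TASK

Slide the blue beaker carrier along its rail to the next station, the one under the nozzle, so that it sits in the detent, without running past it. Then, by the black crank grip, turn the red valve wheel clockwise until it is shut against its stop, and open it again by exactly two full turns. Finish still holding the crank grip between the fingers with the wheel at rest there (do not let go), and leave the other things on the bench undisturbed.

Things in the scene. Friction and masses are not known exactly. Their poses are not given: they have to be found in the camera images.
- skid: Fixed white base plate, 190 x 490 x 12 mm, on the worktop; origin on its underside. x points to its back, y along the aluminium rail towards the carrier's start, z up. The brass valve stands at y = -140 mm. A thin steel pipe runs along the back (x = 76 mm, 42 mm high), at y = 82 mm rises to 139 mm and comes forward over the rail to the nozzle.
- carrier_post (a point): Middle of the upright steel post (14 mm diameter, free from 56 to 110 mm above the worktop; this point 80 mm above it) on the blue carrier, at its end away from the valve. The carrier, 60 x 100 mm, is captive in the rail and slides only along the skid's y; ahead of the post (58 mm towards -y) it bears a fixed beaker, 44 mm wide, rim at 108 mm. Axes as the skid's.
- station (a point): Where point carrier_post is when the carrier sits in the next station (green mark, fixed to the skid), 75 to 100 mm from its start towards the skid's -y. Two sprung rollers there resist first as the carrier comes in (up to 10 N in all), 55 to 40 mm before, then drop into notches in its sides. 110 mm further on is a like station. The nozzle is 58 mm ahead, its tip at 115 mm.
- handwheel (a joint): Angle of the red handwheel, rad: 0 at the hard stop (valve shut), growing as it opens, counter-clockwise seen from above, up to 20. It turns evenly (about 0.06 N m, a push of 1.2 N at the grip) and stays where it is left.
- wheel_center (a point): On the handwheel's upright axis, 136 mm above the worktop, level with the middle of the crank grip (fixed to the skid). The wheel's rim is 112 mm in outside diameter, its top at 108 mm; the hub's top is at 111 mm.
- grip_center (a point): Middle of the black crank grip, 18 mm in diameter, 47 mm tall (112 to 159 mm above the worktop), upright on the wheel's rim 50 mm from the wheel's axis. It revolves freely on its pin, so a gripper can keep its direction as the grip goes round. With the handwheel at 0 it lies straight behind the axis (skid's +x).
- iodine: Bystander: brown bottle with black cap, 42 mm wide, 90 mm tall; origin at the centre of its underside, z up.
- vial: Bystander: glass vial with white cap, 23 mm wide, 56 mm tall; origin at the centre of its underside, z up.
- crucible: Bystander: white lidded crucible, 49 mm wide and tall; origin at the centre of its underside, z up.
- stopper: Bystander: brown rubber stopper, 26 mm; origin at the centre of its underside, z up.
There are look-alikes about, which are no part of the job. There is more than one size of the part that bears carrier_post; the job needs the middle-sized.

How it is judged (in metres and radians):
On the way, in this order (a step that is already met when the one before it is completed fails the run):
1. the carrier rests in the next station's detent, the valve still open (y of carrier_post in the frame of station between -0.006 and 0.006 m and linear speed of carrier below 0.01 m/s), for 0.2 s.
2. the valve is turned shut against its stop, the carrier still in the station (value of joint handwheel below 0.1 rad and y of carrier_post in the frame of station between -0.006 and 0.006 m), for 0.1 s.
At the end, for the whole second after the job is handed in: The handwheel is two full turns open from its stop (12.57 rad, within 0.3 rad) and still, the fingers hold the crank grip (more than 2 N on it, the grasp point within 35 mm of its middle), and the carrier is in that next station (its post within 6 mm of the station point along the rail) (value of joint handwheel between 12.266 and 12.866 rad and velocity of joint handwheel between -0.1 and 0.1 rad/s and y of carrier_post in the frame of station between -0.006 and 0.006 m and contact force between the fingers and crank_grip above 2 N and distance between the grasp point and grip_center below 0.035 m); the arm keeps its last pose, push and grip.
It fails at once if the carrier runs more than 35 mm past the station (y of carrier_post in the frame of station below -0.035 m).
It fails at once if a bystander is moved by more than 20 mm or tipped (distance of any of iodine, vial, crucible, stopper from where it was at the start of the episode above 0.02 m or angle between any of iodine, vial, crucible, stopper's own z axis and vertical above 0.4 rad).
It also fails if it takes over 72 s, if anything falls off the work surface, if the arm or the gripper's body presses on something with over 40 N, if the wrist force passes 120 N, or if a joint passes its speed limit or range.

## Working session

There is one attempt and no reset: what is moved stays moved. The work goes in short steps, each a Python script; the robot and the scene stay as the last script left them, time stands still between calls to the robot, and variables do not carry over. Pictures are saved under pics/ and viewed, at most 10 in all, crops included, and the job is handed in when it is done.

```bash
mkdir -p pics; cat > h.py <<'E'
import numpy as np, cv2
from cell import ctrl
def snap(n,fn=None):
    s=ctrl.snapshot(n)
    if fn: cv2.imwrite('pics/'+fn,cv2.cvtColor(s['pixels'],cv2.COLOR_RGB2BGR))
    return s
def K(s):
    h=s['pixels'].shape[0]; f=h/2/np.tan(np.radians(s['fov_y'])/2)
    return np.array([[f,0,s['cx']],[0,f,s['cy']],[0,0,1.]]),np.array([s['k1'],0,0,0,0.])
def ray(s,uv):
    k,d=K(s); p=cv2.undistortPoints(np.array([[uv]],float),k,d)[0,0]
    E=np.array(s['extrinsics']); return E[:3,3],E[:3,:3]@np.array([p[0],-p[1],-1])
def atz(s,uv,z):
    o,r=ray(s,uv); return o+r*(z-o[2])/r[2]
def proj(s,P):
    k,d=K(s); E=np.array(s['extrinsics']); q=(np.atleast_2d(P)-E[:3,3])@E[:3,:3]
    return cv2.projectPoints(q*[1,-1,-1],np.zeros(3),np.zeros(3),k,d)[0][:,0]
E
python3 - <<'E'
from h import *
import pickle
for n in('scene','top'):
    s=snap(n,n+'0.png'); pickle.dump(s,open(n+'.pkl','wb')); print(n,s['fov_y'],s['cx'],s['cy'],s['k1'],np.round(s['extrinsics'],3).tolist())
o=ctrl.get_obs(); print(o, ctrl.grip_point_offset)
E
```

```text
scene 48.91649739397437 280.19572899405136 214.98825738952908 -0.02131529743040103 [[0.763, 0.318, -0.562, -260.731], [-0.646, 0.398, -0.652, -1042.095], [0.016, 0.861, 0.509, 907.002], [0.0, 0.0, 0.0, 1.0]]
top 48.92234793664449 278.8576407362421 202.86493429620026 0.012972317471549765 [[0.013, 0.981, -0.194, 355.429], [-1.0, 0.009, -0.018, -19.776], [-0.016, 0.194, 0.981, 1459.341], [0.0, 0.0, 0.0, 1.0]]
{'time_s': 0.1, 'joint_pos': array([-0.8648    ,  0.50177592, -0.42676861,  1.55134773,  0.22078395,
        1.13829731, -0.21028647]), 'joint_vel': array([-1.33557891e-04, -7.75914331e-04, -1.69614650e-03, -2.26738856e-03,
        1.09819232e-03, -9.88998476e-05, -2.34498945e-04]), 'joint_torque': array([-1.13324929e-02, -5.70809162e+01, -5.83880469e+00, -2.81748158e+01,
        1.05309716e-02,  5.63331778e-03,  8.95330210e-07]), 'eef_pos': array([278.2863945 , 586.71925918, 230.34499015]), 'tool_rot': array([-6.89741874e-01, -3.06447505e+00,  2.70767716e-03]), 'wrist_force': array([-0.25320993,  0.4087201 ,  0.29941277]), 'torque': array([ 0.03649355,  0.01359058, -0.00244588]), 'grasp_force': 0.0, 'opening': 0.9962633564672012} 18.700000000000003
```

View pics/scene0.png

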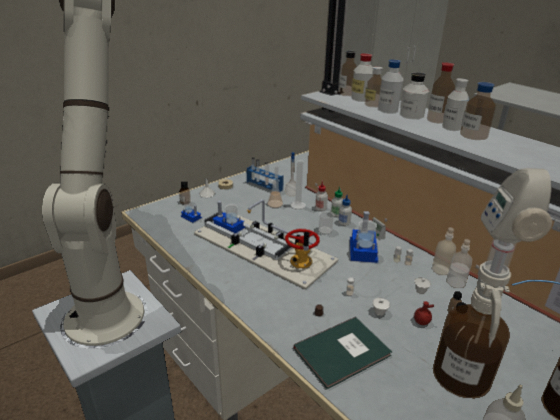

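View pics/top0.png

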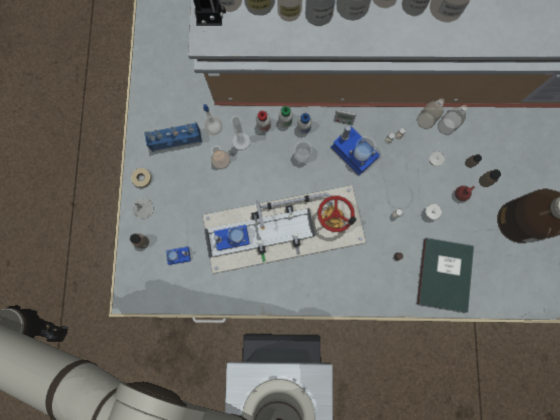

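Look-alikes for the carrier in the top view: a small blue one at (178,256), a middle-sized one on the rail at (232,237) and a large one at (355,150). I choose the one on the rail and check it in a close crop.

```bash
python3 - <<'E'
import cv2,numpy as np
t=cv2.imread('pics/top0.png')[180:275,195:375]; s=cv2.imread('pics/scene0.png')[190:285,185:345]
a=cv2.resize(t,(560,296),interpolation=cv2.INTER_CUBIC); b=cv2.resize(s,(498,296),interpolation=cv2.INTER_CUBIC)
c=np.zeros((592,560,3),np.uint8); c[:296]=a; c[296:,:498]=b; cv2.imwrite('pics/c1.png',c)
E
```

```text
(no output)
```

View pics/c1.png

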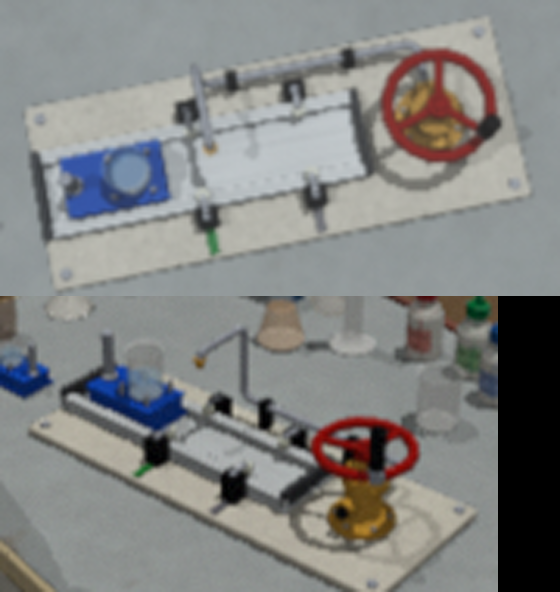

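The crop confirms the carrier: blue, captive on the rail, with its post at the far-left end (top crop 72,183) and the beaker ahead of it. The green mark is at (212,240), the nozzle at (211,150), the wheel at (440,105) and the grip at (489,125). Next I fit the skid pose.

```bash
cat > fit.py <<'E'
from h import *
import pickle
from scipy.optimize import least_squares
T=pickle.load(open('top.pkl','rb'));S=pickle.load(open('scene.pkl','rb'))
ct=lambda u,v:(195+u*180/560-.5+.16,180+v*95/296-.5+.16)
cs=lambda u,v:(185+u*160/498-.5+.16,190+(v-296)*95/296-.5+.16)
C=np.array([[95,245,12],[95,-245,12],[-95,-245,12],[-95,245,12.]])
pt=np.array([ct(25,105),ct(490,17),ct(530,195),ct(57,290)])
ps=np.array([cs(28,432),cs(475,517)]) # front-left, back-right
def W(p,P):
    c,s=np.cos(p[2]),np.sin(p[2]); P=np.atleast_2d(P).astype(float)
    return np.c_[p[0]+c*P[:,0]-s*P[:,1],p[1]+s*P[:,0]+c*P[:,1],P[:,2]]
def L(p,q):
    c,s=np.cos(p[2]),np.sin(p[2]); d=np.array(q[:2])-p[:2]; return np.array([c*d[0]+s*d[1],-s*d[0]+c*d[1]])
f=lambda p:np.r_[(proj(T,W(p,C))-pt).ravel(),(proj(S,W(p,C[[3,1]]))-ps).ravel()]
r=least_squares(f,[450,0,-.15]);p=r.x
E
python3 - <<'E'
from fit import *
print(p,np.round(r.fun,1))
def show(n,q): print(n,np.round(q,1),'skid',np.round(L(p,q),1))
show('post',atz(T,ct(72,181),110)); show('postS',atz(S,cs(108,336),110))
show('wheelc',atz(T,ct(440,105),105)); show('grip',atz(T,ct(489,124),159)); show('gripS',atz(S,cs(378,430),159))
show('nozzle',atz(T,ct(211,150),115)); show('nozS',atz(S,cs(200,363),115)); show('green',atz(T,ct(212,242),14)); show('greenS',atz(S,cs(145,470),14))
for s,n in((T,'T'),(S,'S')):
    h=cv2.cvtColor(s['pixels'],cv2.COLOR_RGB2HSV); m=((h[...,0]<6)|(h[...,0]>174))&(h[...,1]>150)&(h[...,2]>70)
    k,l,st,ce=cv2.connectedComponentsWithStats(m.astype(np.uint8))
    for i in range(1,k):
        if st[i,4]>150 and abs(ce[i]-proj(s,W(p,[0,-140,105]))[0]).max()<15:
            hull=cv2.convexHull(np.argwhere(l==i)[:,::-1].astype(np.int32)); e=cv2.fitEllipse(hull); show('ell'+n+str(np.round(e[1],1)),atz(s,e[0],104))
E
```

```text
[ 5.57759245e+02 -9.23095335e+00  2.03205581e-01] [-0.3  1.   0.7  0.4  1.2  1.2 -0.9  0.8  0.6 -2.6  1.8 -2.9]
post [515.4 183.2 110. ] skid [ -2.7 197. ]
postS [507.1 179.  110. ] skid [-11.6 194.6]
wheelc [ 592.5 -165.4  105. ] skid [   2.6 -160. ]
grip [ 565.9 -204.1  159. ] skid [ -31.3 -192.5]
gripS [ 558.5 -212.4  159. ] skid [ -40.2 -199.2]
nozzle [545.6  52.  115. ] skid [ 0.4 62.4]
nozS [546.9  58.  115. ] skid [ 2.9 68. ]
green [467.   54.6  14. ] skid [-76.1  80.8]
greenS [463.   49.4  14. ] skid [-81.   76.6]
ellT[34.  34.8] [ 592.5 -164.3  104. ] skid [   2.7 -158.9]
ellS[19.9 33.8] [ 584.2 -169.   104. ] skid [  -6.4 -161.8]
```

```bash
cat >> h.py <<'E'
from scipy.spatial.transform import Rotation as Ro
YAW=0.218
EX=np.array([np.cos(YAW),np.sin(YAW),0]);EY=np.array([-np.sin(YAW),np.cos(YAW),0])
def down(a):
    y=np.array([np.cos(a),np.sin(a),0]);z=np.array([0,0,-1.]);return Ro.from_matrix(np.c_[np.cross(y,z),y,z]).as_rotvec()
def st(m=''):
    o=ctrl.get_obs();F=o['wrist_force'];print(m,'t%.1f'%o['time_s'],np.round(o['eef_pos'],1),'Fx %.1f Fy %.1f Fz %.1f'%(F@EX,F@EY,F[2]),'op %.3f gf %.1f'%(o['opening'],o['grasp_force']));return o
E
python3 - <<'E'
from h import *
P=np.array([513.5,182,0])
for a in(YAW,YAW+np.pi):
    q=ctrl.solve_ik(P+[0,0,180],down(a)); print(a,None if q is None else np.round(q,2))
a=min((YAW,YAW+np.pi),key=lambda a:9 if (q:=ctrl.solve_ik(P+[0,0,180],down(a))) is None else abs(q[6]))
print(a); ctrl.move_to(P+[0,0,180],down(a)); st()
ctrl.servo_line(P+[0,0,68]); st('down')
t=snap('top')['pixels'][195:275,195:305]; s=snap('scene')['pixels'][160:250,180:300]
c=np.hstack([cv2.resize(t,(400,291)),cv2.resize(s,(388,291))]); cv2.imwrite('pics/c2.png',c[...,::-1])
E
```

```text
0.218 [-0.26  0.35 -0.16  1.87  0.07  0.93 -0.23]
3.359592653589793 [ 0.53  0.73 -1.3   1.85  0.76  1.18  2.33]
0.218
 t1.8 [513.2 184.  180.2] Fx -0.6 Fy -0.6 Fz -0.1 op 1.002 gf 0.0
down t2.7 [514.1 182.6  68.7] Fx -0.2 Fy 0.1 Fz -0.1 op 1.001 gf 0.0
```

View pics/c2.png

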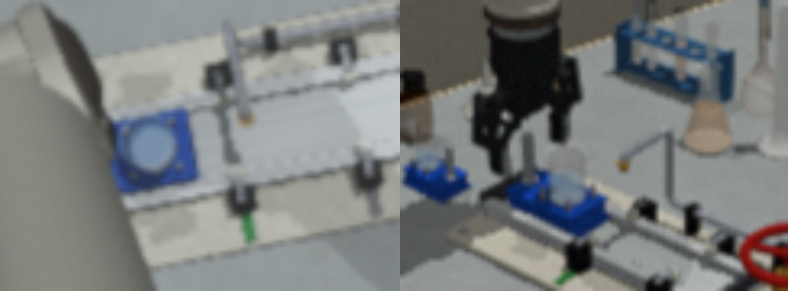

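The scene crop shows the fingers astride the post: left finger at (497,150), right at (558,125), post at (528,150). I close gently.

```bash
python3 - <<'E'
from h import *
ctrl.grip(0.3,20); st('part')
ctrl.grip(0.0,20); st('closed'); ctrl.sleep(.3); o=st('settled'); print(o['torque'])
t=snap('top')['pixels'][195:275,195:305]; s=snap('scene')['pixels'][160:250,180:300]
c=np.hstack([cv2.resize(t,(400,291)),cv2.resize(s,(388,291))]); cv2.imwrite('pics/c3.png',c[...,::-1])
E
```

```text
part t3.4 [513.5 182.   68. ] Fx -0.2 Fy -0.4 Fz 0.9 op 0.301 gf 0.0
closed t3.7 [516.  182.6  68.7] Fx 6.0 Fy 0.4 Fz -2.2 op 0.156 gf 19.8
settled t4.0 [516.  182.6  68.7] Fx 5.0 Fy 0.5 Fz -1.5 op 0.158 gf 19.8
[ 0.32766206 -1.23967008  0.00682681]
```

View pics/c3.png

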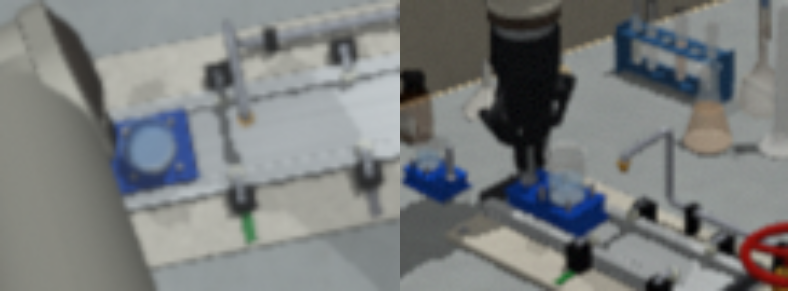

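```bash
python3 - <<'E'
from h import *
ctrl.grip(0.0,60)
B=np.array([513.5,182,68])+2.8*EX
ctrl.servo_line(B); o0=st('start')['eef_pos']
for d in list(range(6,66,6))+list(range(64,78,2)):
    ctrl.servo_line(B-d*EY,rate=60); o=ctrl.get_obs(); print(d,'%.1f'%((o0-o['eef_pos'])@EY),'F %.1f %.1f'%(o['wrist_force']@EX,o['wrist_force']@EY))
st()
E
```

```text
start t4.5 [516.6 183.   68.2] Fx 2.2 Fy -0.1 Fz 1.0 op 0.147 gf 58.7
6 6.0 F 2.4 1.7
12 12.2 F 2.7 3.0
18 18.3 F 3.3 1.8
24 24.3 F 2.9 2.4
30 30.1 F 2.2 2.6
36 34.9 F 4.3 5.8
42 41.5 F 2.8 5.1
48 47.9 F 2.7 3.9
54 54.1 F 1.7 3.2
60 60.3 F 2.1 2.2
64 64.1 F 2.0 4.0
66 65.6 F 1.4 4.8
68 67.5 F 1.8 5.0
70 69.4 F 2.4 5.8
72 71.3 F 3.2 5.8
74 73.2 F 1.9 5.1
76 75.2 F 2.1 5.1
 t8.8 [532.3 109.4  68.1] Fx 2.1 Fy 5.1 Fz 5.9 op 0.138 gf 59.1
```

```bash
python3 - <<'E'
from h import *
B=np.array([513.5,182,68])+2.8*EX; o0=np.array([516.6,183,68.2])
for d in range(77,97):
    ctrl.servo_line(B-d*EY,rate=40); ctrl.sleep(.05); o=ctrl.get_obs(); f=o['wrist_force']@EY; print(d,'%.1f'%((o0-o['eef_pos'])@EY),'F %.1f %.1f'%(o['wrist_force']@EX,f))
    if f>9: break
st()
s=snap('scene','s4.png')['pixels'][160:250,190:310];t=snap('top')['pixels'][190:270,205:315]
cv2.imwrite('pics/c4.png',np.hstack([cv2.resize(t,(400,291)),cv2.resize(s,(388,291))])[...,::-1])
E
```

```text
77 76.2 F 1.6 6.0
78 77.6 F 1.5 5.5
79 79.3 F 2.4 3.2
80 80.9 F 2.1 1.4
81 82.1 F 1.9 1.9
82 82.9 F 1.8 3.3
83 83.2 F 1.5 3.9
84 83.4 F 2.2 5.2
85 83.7 F 2.0 7.1
86 84.0 F 1.6 8.1
87 84.3 F 1.7 9.2
 t12.1 [534.3 100.5  68.1] Fx 1.7 Fy 9.2 Fz 5.8 op 0.151 gf 59.1
```

View pics/c4.png

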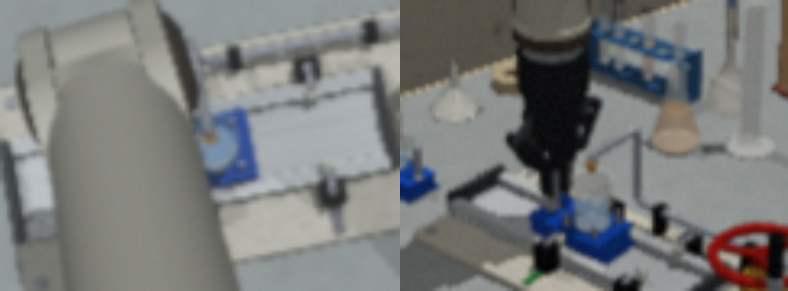

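The scene crop shows the beaker under the nozzle at (592,165), and the force profile dips at about 80–82 mm and then stiffens, so it is in the notch. I back off the load, release and check.

```bash
python3 - <<'E'
from h import *
B=np.array([513.5,182,68])+2.8*EX
for d in(85,83,81.5): 
    ctrl.servo_line(B-d*EY,rate=40); ctrl.sleep(.05); st(d)
ctrl.grip(0.5); st('half'); ctrl.grip(1.0); ctrl.sleep(.2); st('rel')
p=B-81.5*EY
ctrl.servo_line(p+[0,0,112],rate=200)
C=np.array([593.5,-165,0])
# hover beyond the wheel's vicinity, raised
for a in(YAW,YAW-np.pi/2,YAW+np.pi/2,YAW-np.pi/4,YAW+np.pi/4):
    q=ctrl.solve_ik(C+[0,0,120],down(a)); print(round(a-YAW,2),None if q is None else np.round(q,2))
ctrl.servo_line(p+[0,0,170],rate=200)
G=np.array([566.5,-204.5,250])
ctrl.move_to(G,down(YAW)); st()
import pickle
s=snap('scene','s5.png');t=snap('top','t5.png');pickle.dump((s,t),open('s5.pkl','wb'))
cv2.imwrite('pics/c5.png',np.hstack([cv2.resize(t['pixels'][190:270,205:315],(400,291)),cv2.resize(s['pixels'][160:250,190:310],(388,291))])[...,::-1])
E
```

```text
85 t12.5 [534.2 100.7  68. ] Fx 1.6 Fy 5.8 Fz 5.6 op 0.148 gf 59.1
83 t12.8 [534.2 101.1  68.1] Fx 2.1 Fy 2.3 Fz 5.6 op 0.145 gf 59.1
81.5 t13.1 [534.2 101.1  68.1] Fx 1.2 Fy 0.3 Fz 4.2 op 0.146 gf 59.1
half t13.5 [533.1 102.6  67.5] Fx 0.7 Fy -0.5 Fz 0.3 op 0.498 gf 0.0
rel t14.2 [533.9 103.1  68. ] Fx 0.5 Fy 0.4 Fz 0.7 op 1.003 gf 0.0
0.0 [ 0.26  0.53 -0.04  1.74  0.03  0.87  0.42]
-1.57 [ 0.05  0.54  0.23  1.75 -0.15  0.87 -1.  ]
1.57 [ 0.49  0.56 -0.35  1.73  0.23  0.89  1.83]
-0.79 [ 0.16  0.53  0.09  1.74 -0.06  0.87 -0.29]
0.79 [ 0.37  0.54 -0.19  1.74  0.13  0.88  1.13]
 t16.5 [ 566.8 -202.1  249.4] Fx -0.2 Fy 1.0 Fz -0.5 op 0.997 gf 0.0
```

View pics/c5.png

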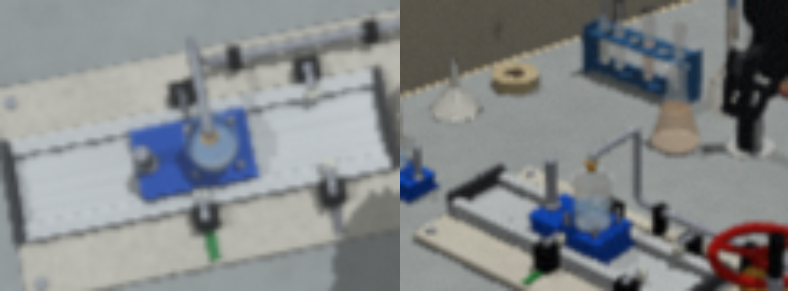

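The top crop shows the carrier in the station, with the nozzle (209,135) over the beaker's centre. Now the grip.

```bash
cat > w.py <<'E'
from h import *
C=np.array([593.5,-165,120.]); R=50.
def pt(th,c=C): return c+R*np.array([np.cos(YAW+th),np.sin(YAW+th),0])
def turn(th,to,step,rate,stop=8,c=C,log=None):
    s=np.sign(to-th)
    while abs(to-th)>1e-6:
        th+=s*min(step,abs(to-th)); ctrl.servo_line(pt(th,c),rate=rate); o=ctrl.get_obs()
        u=np.array([np.cos(YAW+th),np.sin(YAW+th),0]);t=np.array([-u[1],u[0],0])*s; F=o['wrist_force'];d=o['eef_pos']-c
        row=(th,(np.arctan2(d[1],d[0])-YAW)%(2*np.pi),np.hypot(*d[:2]),F@u,F@t)
        if log is not None: log.append(row+tuple(o['eef_pos'][:2]))
        if -F@t>stop: break
    return th,row,o
E
python3 - <<'E'
from w import *
import pickle
s,t=pickle.load(open('s5.pkl','rb'))
a=atz(t,(243.8,231.3),110);n=atz(t,(205+209/3.636-.5,190+135/3.64-.5),115);print('post-nozzle y',(a-n)@EY, 'from start',(a-[515.4,183.2,110])@EY)
th=np.radians(223)
g=pt(th); print(g)
ctrl.servo_line(g); st('down')
ctrl.grip(0.35,25); st('part'); ctrl.grip(0.0,25); ctrl.sleep(.2); st('closed')
o=ctrl.get_obs(); 
s=snap('scene');t=snap('top')
cv2.imwrite('pics/c6.png',np.hstack([cv2.resize(t['pixels'][180:260,280:390],(400,291)),cv2.resize(s['pixels'][180:270,240:360],(388,291))])[...,::-1])
E
```

```text
post-nozzle y 55.33494639578625 from start -78.53434916086285
[ 565.17284185 -206.20160326  120.        ]
down t17.6 [ 566.  -206.4  121. ] Fx -0.6 Fy 0.0 Fz -0.2 op 0.998 gf 0.0
part t18.2 [ 565.2 -206.2  120.1] Fx -0.3 Fy -0.1 Fz -0.3 op 0.346 gf 0.0
closed t18.7 [ 565.4 -206.1  120.1] Fx 0.5 Fy -0.4 Fz 1.0 op 0.196 gf 25.1
```

View pics/c6.png

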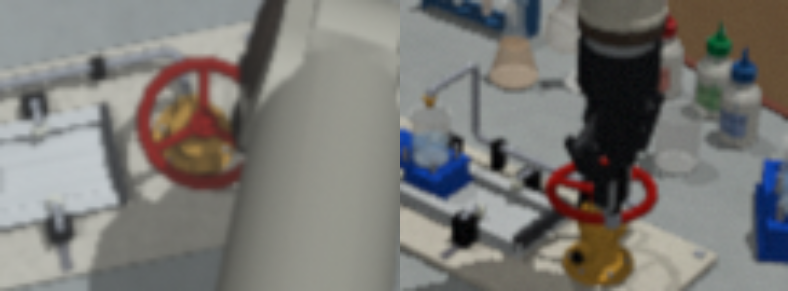

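The fingers hold the crank grip (scene crop about (608,195)), and the opening matches 18 mm. I turn it clockwise.

```bash
python3 - <<'E'
from w import *
log=[]
th,row,o=turn(np.radians(223),np.radians(223-200),np.radians(15),90,log=log)
for r in log: print(np.round(r,2))
st()
E
```

```text
[ 3.6300e+00  3.6200e+00  5.0490e+01  5.0000e-01  9.2000e-01  5.5462e+02
 -1.9721e+02]
[   3.37    3.36   51.09    3.46    1.04  547.11 -186.41]
[   3.11    3.09   51.71    5.81    1.37  542.52 -173.66]
[   2.84    2.82   52.16    8.23    1.06  541.61 -159.78]
[ 2.5800e+00  2.5500e+00  5.2490e+01  8.4200e+00  3.0000e-02  5.4461e+02
 -1.4589e+02]
[   2.32    2.28   52.67    7.47    2.69  551.4  -133.36]
[   2.06    2.02   52.56    7.24    1.37  561.07 -123.64]
[   1.8     1.76   52.31    5.7     0.78  572.56 -117.07]
[   1.54    1.51   51.84    5.84    1.04  585.33 -113.81]
[   1.27    1.25   51.32    6.21    2.29  598.53 -113.93]
[   1.01    1.     50.67    5.25    1.83  611.2  -117.53]
[   0.75    0.73   49.94    4.02    1.62  622.47 -124.32]
[ 4.9000e-01  4.7000e-01  4.9260e+01  1.9200e+00  1.2300e+00  6.3153e+02
 -1.3368e+02]
[ 4.0000e-01  4.0000e-01  4.9160e+01 -2.3000e-01  1.1600e+00  6.3370e+02
 -1.3671e+02]
 t22.8 [ 633.7 -136.7  120.1] Fx 0.2 Fy -1.2 Fz 4.4 op 0.201 gf 25.5
```

```bash
cat > run2.py <<'E'
from w import *
from scipy.optimize import least_squares
log=[(554.62,-197.21),(547.11,-186.41),(542.52,-173.66),(541.61,-159.78),(544.61,-145.89),(551.4,-133.36),(561.07,-123.64),(572.56,-117.07),(585.33,-113.81),(598.53,-113.93),(611.2,-117.53),(622.47,-124.32),(631.53,-133.68)]
A=np.array(log); r=least_squares(lambda q:np.hypot(*(A-q[:2]).T)-q[2],[593,-165,50]); print(r.x,np.abs(r.fun).max())
c=np.array([*r.x[:2],120.])
th=.40
ctrl.servo_line(pt(th,c))
L=[]
for to,step,rate in((.1,.3,60),(-.3,.05,40),(-6.0,.26,110),(-6.6,.05,40),):
    th,row,o=turn(th,to,step,rate,c=c,log=L)
    print('to',to,'th %.2f'%th,np.round(row,2),'t%.1f'%o['time_s'])
    if -row[4]>8: print('STOP');break
L=np.array(L);print('max rad',abs(L[:,3]).max(),'tan',L[:,4].min())
print(np.round(L[-8:,:5],2)); st()
E
python3 run2.py
```

```text
[ 591.3649377  -163.3460747    49.92637928] 0.04381003378366444
to 0.1 th 0.10 [ 0.1   0.08 49.96  1.13  0.43] t23.5
to -0.3 th -0.15 [ -0.15   6.27  49.99  -2.98 -12.17] t24.7
STOP
max rad 2.9824904973826682 tan -12.166542307801128
[[  0.1    0.08  49.96   1.13   0.43]
 [  0.05   0.05  49.97   1.4    0.82]
 [  0.     0.    49.97   0.31  -0.4 ]
 [ -0.05   6.27  49.98   0.3   -3.1 ]
 [ -0.1    6.27  50.    -1.65  -7.9 ]
 [ -0.15   6.27  49.99  -2.98 -12.17]]
 t24.7 [ 640.3 -153.2  120. ] Fx -1.1 Fy 12.5 Fz 10.6 op 0.201 gf 26.2
```

It hits the hard stop at the expected angle. Now I open it two full turns.

```bash
python3 - <<'E'
from w import *
c=np.array([591.365,-163.346,120.]); ctrl.sleep(.2); L=[]
th=0.; ctrl.servo_line(pt(0,c),rate=40)
for to,step in((11.9,.26),(4*np.pi-.01,.1)):
    th,row,o=turn(th,to,step,100,c=c,log=L); print('th %.3f'%th,np.round(row,3),'t%.1f'%o['time_s'])
L=np.array(L);print('max rad',abs(L[:,3]).max(),'max opp',L[:,4].min(),'max phase err',np.abs((L[:,0]-L[:,1]+np.pi)%(2*np.pi)-np.pi).max())
ctrl.sleep(.3); o=st(); d=o['eef_pos']-c; print('angle',np.arctan2(d[1],d[0])-YAW)
s=snap('scene');t=snap('top')
cv2.imwrite('pics/c7.png',np.hstack([cv2.resize(t['pixels'][180:260,210:370],(480,240)),cv2.resize(s['pixels'][180:270,220:340],(320,240))])[...,::-1])
E
```

```text
th 11.900 [11.9    5.64  49.863  4.706  1.733] t38.2
th 12.556 [1.2556e+01 1.9000e-02 4.9917e+01 2.1850e+00 2.2200e-01] t40.0
max rad 4.706085566592624 max opp -0.2937661856387257 max phase err 0.052421379539907775
 t40.3 [ 639.9 -151.6  120.1] Fx 1.5 Fy 0.4 Fz 7.1 op 0.204 gf 26.1
angle 0.01892251729051353
```

View pics/c7.png

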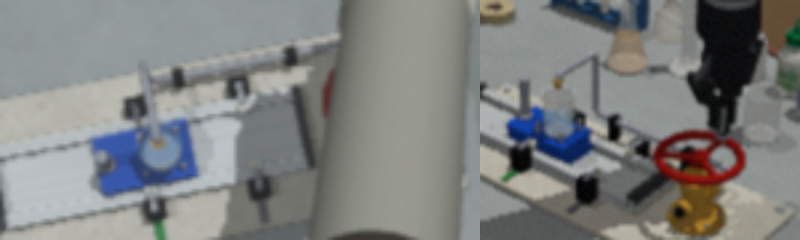

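The picture shows the carrier under the nozzle (158,145) and the fingers on the grip behind the wheel's axis (720,120).

```bash
python3 -c "
from cell import ctrl
print(ctrl.job_done())"
```

```text
the job is handed in; nothing more can be done
None
```

The job is handed in, with no verdict returned: the carrier is in the station's detent under the nozzle, and the wheel was shut against its stop and then opened two full turns (12.59 rad by my measure), with the fingers still holding the crank grip.

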